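# Fetch the transformer from behind the tall stock

## Task

The three tall things in the grey tray (spray can, capacitor, square bottle) stand in the way of the small transformer: first stand all three on the black mat, then set the transformer in the open aluminium chassis, centred on its cork pad and square to it. Only then stand each of the three back in the tray exactly where it stood at the start. Keep the tall things upright and leave the multimeter and the screwdriver alone.

Things in the scene. Friction and masses are not known exactly. Their poses are not given: they have to be found in the camera images.
- spray_can: Loose closed spray can, white with a grey band: straight round body 50 mm in diameter up to 98 mm, then a steel shoulder and a white cap 29 mm in diameter up to 125 mm; about 0.22 kg. Origin: centre of its underside, z up its axis. It starts in the tray.
- capacitor: Loose large electrolytic capacitor: black round can 46 mm in diameter, 93 mm high, with two aluminium terminals on top up to 100 mm; about 0.24 kg. Origin: centre of its underside, z up its axis. It starts in the tray.
- bottle: Loose closed square bottle: white body 46 x 46 mm, 90 mm high, then a neck and a black round cap 30 mm in diameter up to 114 mm; about 0.2 kg. Origin: centre of its underside, z up, x and y square to its sides. It starts in the tray.
- transformer: Loose low transformer: dark steel core 30 (x) by 50 mm (y), 44 mm high, with a copper winding bulging to 46 mm along x; about 0.4 kg. Grip it by the two flat core ends, 50 mm apart along its y. Origin: centre of its underside. It starts in the tray, its x roughly along the tray's, with a tall thing close at its -x side, one at +y and one at -y, some 15 to 20 mm away each.
- tray: Fixed grey plastic stock tray, 190 mm (its x) by 230 mm (its y), rim 18 mm high, walls and floor 4 mm thick, so that things in it stand 4 mm above the tray's origin (centre of its underside). The tall things and the transformer start in it; the three tall things have changed places among their three spots from start to start.
- mat: Fixed black rubber mat, the side area, 300 mm (its x) by 150 mm (its y), 3 mm thick, lying on the table to the left or the right of the tray. Origin: centre of its underside; its top is 3 mm higher.
- pad (a point): Centre of the top of the cork pad (58 x 58 mm, top 6 mm above the table) in the fixed open aluminium chassis (220 x 170 mm along x, y, walls 30 mm high); the transformer's x goes along its x, either way round. The chassis' centre lies 35 mm from the pad towards the pad's -x; a green circuit board begins 81 mm from the pad at that side. The chassis lies across the tray from the mat.
- multimeter: Bystander: yellow handheld meter lying face up, 75 x 155 x 40 mm, between the robot and the tray. Origin: centre of its underside.
- screwdriver: Bystander: screwdriver lying flat on the table beyond the tray, roughly along the world y. Origin: on its underside.

How it is judged:
On the way, in this order (a step that is already met when the one before it is completed fails the run):
1. all three tall things stand upright and released on the mat, the transformer still where it was (x of spray_can in the frame of mat between -0.135 and 0.135 m and y of spray_can in the frame of mat between -0.06 and 0.06 m and z of each of spray_can, capacitor, bottle in the frame of mat below 0.008 m and angle between each of spray_can, capacitor, bottle's own z axis and vertical below 0.1 rad and linear speed of each of spray_can, capacitor, bottle below 0.02 m/s and contact force between each of spray_can, capacitor, bottle and the fingers below 0.1 N and x of capacitor in the frame of mat between -0.135 and 0.135 m and y of capacitor in the frame of mat between -0.06 and 0.06 m and x of bottle in the frame of mat between -0.135 and 0.135 m and y of bottle in the frame of mat between -0.06 and 0.06 m and distance of transformer from where it was at the start of the episode below 0.02 m), for 0.2 s.
2. the transformer stands released on the cork pad, with the three tall things still on the mat (horizontal distance between transformer and pad below 0.012 m and z of transformer in the frame of pad below 0.004 m and angle between the x axis of transformer and the x axis of pad, either way round below 0.17 rad and angle between each of transformer, spray_can, capacitor, bottle's own z axis and vertical below 0.1 rad and linear speed of each of transformer, spray_can, capacitor, bottle below 0.02 m/s and contact force between each of transformer, spray_can, capacitor, bottle and the fingers below 0.1 N and x of spray_can in the frame of mat between -0.135 and 0.135 m and y of spray_can in the frame of mat between -0.06 and 0.06 m and z of each of spray_can, capacitor, bottle in the frame of mat below 0.008 m and x of capacitor in the frame of mat between -0.135 and 0.135 m and y of capacitor in the frame of mat between -0.06 and 0.06 m and x of bottle in the frame of mat between -0.135 and 0.135 m and y of bottle in the frame of mat between -0.06 and 0.06 m), for 0.2 s.
3. the three tall things stand back in the tray where they started, with the transformer on the pad (horizontal distance between transformer and pad below 0.012 m and z of transformer in the frame of pad below 0.004 m and angle between the x axis of transformer and the x axis of pad, either way round below 0.17 rad and angle between each of transformer, spray_can, capacitor, bottle's own z axis and vertical below 0.1 rad and linear speed of each of transformer, spray_can, capacitor, bottle below 0.02 m/s and contact force between each of transformer, spray_can, capacitor, bottle and the fingers below 0.1 N and distance of each of spray_can, capacitor, bottle from where it was at the start of the episode below 0.015 m), for 0.2 s.
At the end, for the whole second after the job is handed in: The transformer stands released on the cork pad, within 12 mm of its centre and 0.17 rad of square; spray can, capacitor and bottle each stand upright, released and at rest within 15 mm of where they started (all of step 3); the robot touches nothing.
It fails at once if a tall thing is tipped over (angle between any of spray_can, capacitor, bottle's own z axis and vertical above 0.6 rad).
It fails at once if the multimeter or the screwdriver is pushed away by more than 25 mm (distance of any of multimeter, screwdriver from where it was at the start of the episode above 0.025 m).
It also fails if it takes over 134 s, if anything falls off the work surface, if the arm or the gripper's body presses on something with over 40 N, if the wrist force passes 120 N, or if a joint passes its speed limit or range.

## Robot

A 6-joint arm with a two-finger parallel gripper is mounted at the origin on the work surface. World frame = base frame: x ahead of the robot, y to its left, z up, the work surface at z = 0. Lengths are in m, angles in rad, forces in N, time in s.
With the tool pointing down it reaches from about 0.3 to 1 m from the base axis. Payload 5.1 kg.
Tool frame: the origin (TCP) lies at the very end of the fingers, on their centre line; the grasp point (between the pads) lies 19 mm behind it; z points along the fingers, x is the direction in which the jaws open and shut, and the axes are right-handed (so a half turn about z gives the same grasp; the last joint's range is limited). The gripper opens to 95 mm and grips with 3 to 60 N. Pads are 20 mm wide; open, the fingers measure 119 mm over their backs; the gripper's body (75 mm by 180 mm) begins 59 mm behind the grasp point.
Start: joints at [1.259, 0.124, 1.65, -0, 1.367, -0.083], TCP at [0.147, 0.633, 0.215] pointing down, gripper open.
Joint ranges: [-2.61, 2.61], [-1.02, 2.33], [0.03, 2.71], [-1.35, 4.49], [0.32, 2.68], [-2.91, 2.91]. Speed limits (rad/s): [2.57, 2.57, 3.14, 3.14, 3.14, 3.14].

## Interface

Orientations are given as a unit quaternion [w, x, y, z].
In Python, from station import env gives the robot as it stands. The module is installed in compiled form; this text tells all that it offers.
- The arm moves only by the tool arm_command, never from a script. Its argument "plan" is one flat list of numbers, 7 for each row, row after row: the finger opening in m, from 0 to 0.0951, then the shift along the world's x, y, z in m, then the turn, a rotation vector about the world's x, y, z in degrees. In form: [jaw, tx, ty, tz, wx, wy, wz, jaw, tx, ty, tz, wx, wy, wz, ...]. A call has exactly 8 rows; each row is the pose to reach, as a shift and turn from the pose measured when the call began; what a row does not reach only later rows make up. A row lasts 1/8 s, in which the tool goes at most 62.5 mm and 10.7 degrees, less where a joint would pass 70% of its speed; a pose out of reach is approached as far as the arm can. A call with a gripper value outside its range is refused whole. The fingers move at their own pace and stop on an object; "newtons" is the grip in N (left out, the last holds). Time passes only in rows, so rows that repeat a pose let the fingers close, or fill a call up. It gives the time, the measured TCP pose, the force and the opening at its end, in the units of the state.
- env.get_state(): the state, without advancing time (a new reading comes with each control period).
- env.grab_frame(name): name is "scene" or "top" or "wrist"; returns (picture, depth): 480x640x3 uint8, red, green, blue; 480x640 float32, m along the optical axis (not along the pixel's ray), 0 where there is no reading.
- env.camera_model(name): a dict with "fx", "fy", "cx", "cy" (pixels), "position" and "attitude" of the camera in the world. Camera axes: x right, y down, z forward; pixel columns grow to the right and rows downward; lengths in m; the calibration is good to about 2 mm. A picture is of the moment at which its call begins: read the wrist's pose just before it. camera_model takes no time and is no camera call; for the wrist camera it gives the pose at the moment of the call.
- env.hand_in(): hands the job in, once; it reports no verdict.
The state is a dict: "time": time; "joints": joint angles; "joint_vel": joint speeds; "effort": joint torques, N m; "tool_pos": TCP position; "orientation": TCP orientation; "force": force on the tool from outside, world axes, zero at the start; "torque": the same for the moment, N m; "opening": finger opening in m.
Only numpy, scipy, OpenCV 4.12 (cv2) and the standard library are available. Lean on these libraries where they do the work, as an engineer would, in place of code of your own. Each camera call takes 0.05 s, during which the arm holds its last target.

## Working session

There is one attempt and no reset: what is moved stays moved. The work goes in short steps, Python scripts to look and compute and a tool call to move; the robot and the scene stay as the last step left them, time stands still between calls to the robot, and variables do not carry over. Pictures are saved under pics/ and viewed, and the job is handed in when it is done.

Besides the shell and the picture viewer there is one more tool, called after "Request:" by a JSON object that holds its "fn" and its "kwargs", one argument or row to a line. arm_command: Moves the arm, as the interface text tells. Its arguments: {"type":"object","properties":{"plan":{"type":"array"},"newtons":{"type":"number"}},"required":["plan"]}

```bash
mkdir -p pics; ls; python3 - <<'E'
from station import env
import cv2,numpy as np
s=env.get_state();print(s)
for n in ["top","scene"]:
    m=env.camera_model(n);print(n,m)
    p,d=env.grab_frame(n)
    cv2.imwrite(f"pics/{n}0.png",p[:,:,::-1]);np.savez(f"{n}0.npz",p=p,d=d)
E
```

```text
pics
{'time': 0.0, 'joints': array([ 1.25940194e+00,  1.24525751e-01,  1.65164401e+00, -3.82456099e-05,
        1.36748676e+00, -8.25897049e-02]), 'joint_vel': array([-0.0003783 , -0.00117822,  0.00059258,  0.00140838,  0.00099936,
       -0.00072976]), 'effort': array([-1.44861093e-03, -4.17586255e+01, -3.59944689e+01,  7.75186485e-02,
        4.89806256e-02, -1.84235064e-04]), 'tool_pos': array([0.14726785, 0.63245133, 0.21339141]), 'orientation': array([ 5.88337365e-04,  7.83200056e-01,  6.21768934e-01, -8.47998487e-04]), 'force': array([ 0.14214554, -0.60115359, -0.21705439]), 'torque': array([ 0.01530198, -0.04212272, -0.00170024]), 'opening': 0.09529912662602327}
top {'fx': 492.2517658110025, 'fy': 492.2517658110025, 'cx': 315.33963569290245, 'cy': 243.08788138712177, 'position': array([ 0.51801558, -0.01509623,  1.16809873]), 'attitude': array([-0.02125208,  0.71518906, -0.69831287,  0.02030007])}
scene {'fx': 446.7833728968428, 'fy': 446.7833728968428, 'cx': 313.3789959356586, 'cy': 238.51692975397512, 'position': array([ 1.1706059 , -0.19014742,  0.57671895]), 'attitude': array([-0.34447021,  0.73076753,  0.53485573, -0.24748422])}
```

View pics/top0.png

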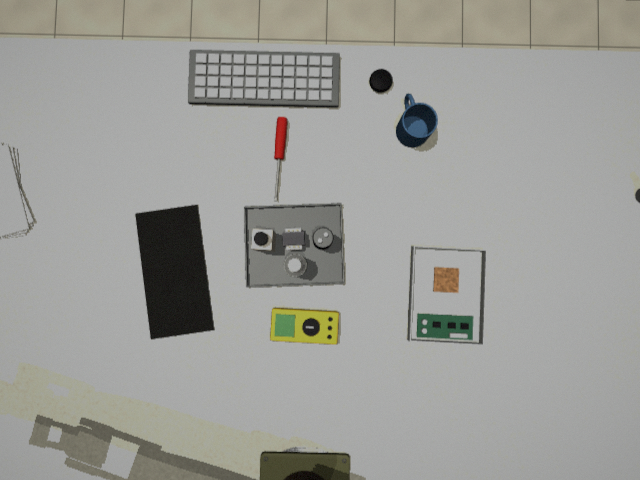

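View pics/scene0.png

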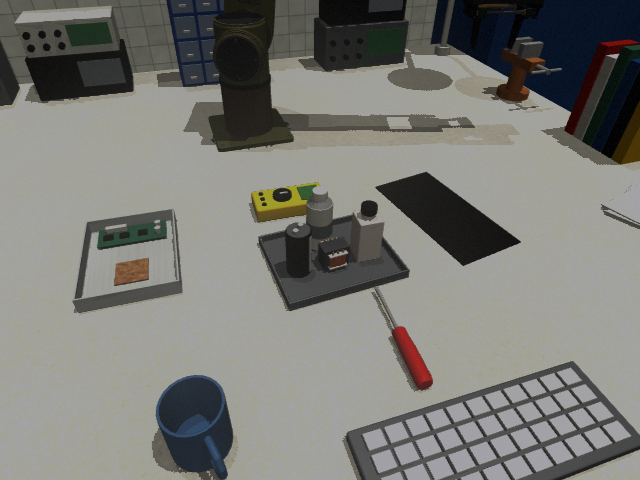

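```bash
cat > h.py <<'E'
import numpy as np,cv2
from scipy.spatial.transform import Rotation as R
def rot(q): return R.from_quat([q[1],q[2],q[3],q[0]])
def cloud(m,d):
    v,u=np.mgrid[:480,:640]
    c=np.stack([(u-m['cx'])/m['fx']*d,(v-m['cy'])/m['fy']*d,d],-1)
    P=rot(m['attitude']).apply(c.reshape(-1,3)).reshape(480,640,3)+m['position']
    P[d<=0]=np.nan
    return P
def ray(m,u,v,z):
    r=rot(m['attitude']).apply([(u-m['cx'])/m['fx'],(v-m['cy'])/m['fy'],1])
    return m['position']+r*(z-m['position'][2])/r[2]
def comps(M,minn=30):
    n,l,s,c=cv2.connectedComponentsWithStats(M.astype(np.uint8))
    return [(l==i) for i in range(1,n) if s[i,4]>=minn]
def rect(m,M,z):
    # min-area rect of a mask, corners projected onto plane z
    cn=max(cv2.findContours(M.astype(np.uint8),cv2.RETR_EXTERNAL,cv2.CHAIN_APPROX_NONE)[0],key=len)[:,0,:]
    Q=np.array([ray(m,a,b,z)[:2] for a,b in cn])*1000
    (cx,cy),(w,h),a=cv2.minAreaRect(Q.astype(np.float32))
    return round(cx,1),round(cy,1),round(w,1),round(h,1),round(a,2)
E
python3 - <<'E'
from station import env
from h import *
m=env.camera_model("top");f=np.load("top0.npz");p,d=f['p'],f['d'];P=cloud(m,d)
hsv=cv2.cvtColor(p,cv2.COLOR_RGB2HSV)
Z=P[...,2]
print("table z",np.nanmedian(Z[150:200,100:240]),np.nanmedian(Z[360:400,250:500]))
roi=np.zeros((480,640),bool);roi[195:295,235:355]=1
for lo,hi in [(.035,.06),(.088,.106),(.109,.125),(.124,.14)]:
    for M in comps(roi&(Z>lo)&(Z<hi),15):
        X=P[M];v,u=np.where(M);print(lo,hi,M.sum(),u.mean().round(1),v.mean().round(1),X.mean(0).round(4),(X.max(0)-X.min(0)).round(3))
dark=hsv[...,2]<45
r=np.zeros_like(roi);r[195:350,125:225]=1
print("mat",rect(m,max(comps(r&dark),key=lambda a:a.sum()),.003))
cork=(hsv[...,0]<18)&(hsv[...,1]>90)
r=np.zeros_like(roi);r[255:305,420:475]=1
M=max(comps(r&cork),key=lambda a:a.sum());print("cork",rect(m,M,.006))
v,u=np.where(M);print(ray(m,u.mean(),v.mean(),.006))
# chassis via height
r[:]=0;r[235:355,395:500]=1
M=r&(Z>.02)&(Z<.04);print("chassis",rect(m,M|(r&cork),.03), M.sum())
r[:]=0;r[195:295,235:355]=1
M=r&(Z>.012)&(Z<.03);M=max(comps(M),key=lambda a:a.sum());print("tray",rect(m,M,.018),M.sum())
E
python3 -c "
import cv2
a=cv2.imread('pics/top0.png')[195:300,230:360];cv2.imwrite('pics/c1.png',cv2.resize(a,None,fx=6,fy=5.7,interpolation=cv2.INTER_CUBIC))"
```

```text
table z 0.0014749443878199209 0.001787573008817711
0.035 0.06 412 293.1 238.7 [0.5927 0.0382 0.0476] [0.049 0.051 0.02 ]
0.035 0.06 28 272.2 244.8 [0.5777 0.0852 0.049 ] [0.041 0.021 0.024]
0.088 0.106 288 262.3 239.8 [0.5855 0.1031 0.0953] [0.046 0.046 0.013]
0.088 0.106 330 322.6 237.8 [ 0.5928 -0.0284  0.0995] [0.044 0.044 0.017]
0.088 0.106 52 301.1 262.7 [0.5375 0.0169 0.1031] [0.045 0.035 0.016]
0.088 0.106 31 289.1 271.8 [0.5171 0.0422 0.1039] [0.026 0.031 0.006]
0.109 0.125 153 260.7 238.6 [0.5865 0.104  0.1193] [0.028 0.028 0.014]
0.109 0.125 111 294.9 265.3 [0.5313 0.0297 0.1116] [0.041 0.039 0.014]
0.124 0.14 140 294.2 265.0 [0.5317 0.0304 0.1304] [0.026 0.028 0.01 ]
mat (512.7, 319.8, 296.7, 147.8, 9.67)
cork (508.0, -321.7, 57.7, 55.8, 88.0)
[ 0.50815831 -0.32157739  0.006     ]
chassis (472.0, -320.0, 173.2, 220.3, 88.33) 848
tray (579.9, 37.9, 190.0, 230.0, 3.37) 687
```

View pics/c1.png

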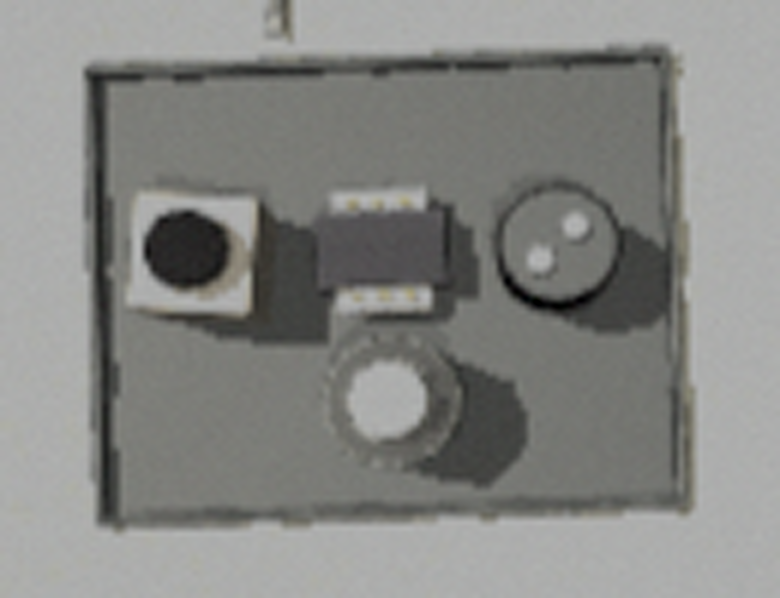

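```bash
python3 - <<'E'
from station import env
from h import *
m=env.camera_model("top");f=np.load("top0.npz");p,d=f['p'],f['d'];P=cloud(m,d);Z=P[...,2]
roi=np.zeros((480,640),bool);roi[220:255,245:278]=1
M=roi&(Z>.085)
print("bottle",rect(m,M,.094))
roi[:]=0;roi[220:255,280:306]=1
print("trafo",rect(m,roi&(Z>.043)&(Z<.06),.048))
s=env.get_state()
# delta turn helper
q=rot(s['orientation']);x=q.apply([1,0,0]);print("yaw",np.degrees(np.arctan2(x[1],x[0])), q.apply([0,0,1]))
E
```

```text
bottle (586.5, 104.2, 46.7, 46.1, 88.09)
trafo (592.1, 38.4, 45.7, 50.2, 1.45)
yaw 76.88935432556504 [-5.52405652e-04 -1.76355697e-03 -9.99998292e-01]
```

Request:
{"fn": "arm_command", "kwargs": {
  "plan": [0.095,0.06,-0.02,0.1,0,0,-10,0.095,0.12,-0.05,0.12,0,0,-20,0.095,0.16,-0.1,0.12,0,0,-30,0.095,0.19,-0.15,0.12,0,0,-40,0.095,0.22,-0.2,0.12,0,0,-48,0.095,0.25,-0.25,0.12,0,0,-56,0.095,0.28,-0.3,0.12,0,0,-64,0.095,0.31,-0.35,0.12,0,0,-70]
}}

```text
time: 1.1
tool_pos: [0.4454, 0.3011, 0.333]
orientation: [0.0, 0.998, 0.058, -0.001]
force: [0.8, -0.5, 0.6]
opening: 0.095
```

Request:
{"fn": "arm_command", "kwargs": {
  "plan": [0.095,0.02,-0.05,0,0,0,-2,0.095,0.045,-0.1,0,0,0,-4,0.095,0.07,-0.15,0,0,0,-6,0.095,0.09,-0.2,0,0,0,-7,0.095,0.1,-0.24,0,0,0,-8,0.095,0.105,-0.256,0,0,0,-8,0.095,0.105,-0.256,0,0,0,-8,0.095,0.105,-0.256,0,0,0,-8]
}}

```text
time: 2.1
tool_pos: [0.5501, 0.0463, 0.333]
orientation: [-0.0, 1.0, -0.011, -0.001]
force: [-0.2, 0.3, -0.3]
opening: 0.095
```

```bash
python3 - <<'E'
from station import env
from h import *
s=env.get_state();print(s['tool_pos'],s['joints'].round(3));m=env.camera_model("wrist");print(m)
p,d=env.grab_frame("wrist");cv2.imwrite("pics/w0.png",p[:,:,::-1]);np.savez("w0.npz",p=p,d=d,pos=m['position'],att=m['attitude'])
E
```

```text
[0.55013191 0.04628161 0.33295532] [-1.400e-02 -1.390e-01  1.716e+00  1.000e-03  1.567e+00  8.000e-03]
{'fx': 411.57019962524424, 'fy': 411.57019962524424, 'cx': 322.49085193545415, 'cy': 241.117862272831, 'position': array([0.55266516, 0.11837591, 0.50436127]), 'attitude': array([ 0.13083531,  0.99134514, -0.01062541, -0.0020095 ])}
```

View pics/w0.png

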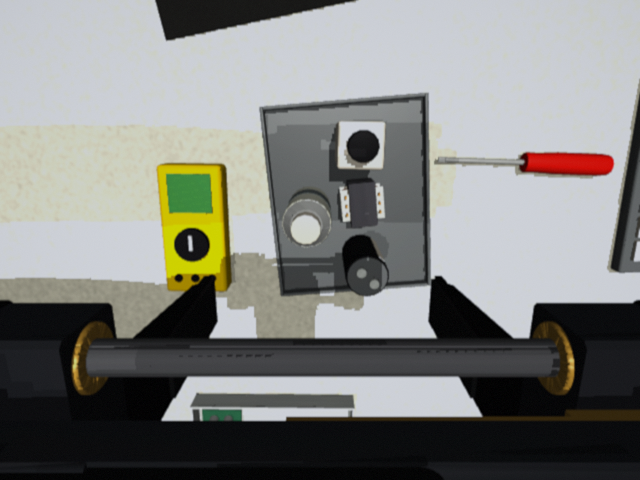

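```bash
python3 - <<'E'
from station import env
from h import *
m=env.camera_model("wrist");f=np.load("w0.npz");p,d=f['p'],f['d'];P=cloud(m,d);Z=P[...,2]
print("table",np.nanmedian(Z[30:80,400:600]))
roi=np.zeros((480,640),bool);roi[90:298,255:430]=1
for lo,hi in [(.035,.06),(.086,.1),(.098,.109),(.11,.125),(.122,.14)]:
    for M in comps(roi&(Z>lo)&(Z<hi),40):
        X=P[M];v,u=np.where(M);print(lo,hi,M.sum(),u.mean().round(1),v.mean().round(1),X.mean(0).round(4),((X.max(0)+X.min(0))/2).round(4),(X.max(0)-X.min(0)).round(3))
def top(u0,u1,v0,v1,lo,hi,z):
    r=np.zeros((480,640),bool);r[v0:v1,u0:u1]=1
    M=max(comps(r&(Z>lo)&(Z<hi)),key=lambda a:a.sum())
    return rect(m,M,z)
print("cap top",top(335,395,235,300,.09,.11,.097))
print("bottle",top(330,392,115,175,.085,.13,.094))
print("trafo",top(330,392,175,232,.044,.052,.048))
E
```

```text
table 0.0017451182017687028
0.035 0.06 1704 362.4 203.9 [0.5952 0.038  0.0475] [0.5954 0.0373 0.0442] [0.05  0.051 0.017]
0.035 0.06 117 311.2 194.1 [0.5381 0.0505 0.0487] [0.5354 0.0463 0.0478] [0.045 0.017 0.024]
0.035 0.06 215 357.7 247.1 [ 0.59   -0.0122  0.0477] [ 0.5935 -0.0191  0.0475] [0.041 0.025 0.025]
0.086 0.1 1429 359.2 144.6 [0.5874 0.1045 0.0952] [0.5892 0.1038 0.0925] [0.047 0.046 0.011]
0.086 0.1 85 309.7 200.9 [0.5378 0.0502 0.0932] [0.536  0.0461 0.0931] [0.042 0.016 0.014]
0.086 0.1 1040 366.2 273.0 [ 0.5947 -0.0261  0.098 ] [ 0.5952 -0.0296  0.0931] [0.045 0.046 0.014]
0.098 0.109 762 307.0 219.1 [0.5351 0.034  0.1052] [0.5342 0.0293 0.1035] [0.049 0.05  0.011]
0.098 0.109 1270 367.0 276.3 [ 0.5954 -0.029   0.1002] [ 0.5956 -0.0296  0.1026] [0.044 0.045 0.009]
0.11 0.125 838 362.9 146.3 [0.5888 0.1038 0.1193] [0.5891 0.1039 0.1164] [0.03  0.029 0.011]
0.11 0.125 319 306.9 217.1 [0.5353 0.0377 0.1132] [0.5341 0.0336 0.1175] [0.037 0.029 0.015]
0.122 0.14 734 305.3 228.7 [0.5343 0.0303 0.1301] [0.534  0.0294 0.1273] [0.028 0.029 0.01 ]
cap top (595.3, -29.0, 46.7, 45.2, 89.6)
bottle (589.0, 103.8, 45.5, 46.2, 88.79)
trafo (595.4, 37.2, 30.5, 50.7, 4.49)
```

Request:
{"fn": "arm_command", "kwargs": {
  "plan": [0.095,0.02,0.03,-0.03,0,0,0,0.095,0.038,0.0577,-0.07,0,0,0,0.095,0.038,0.0577,-0.12,0,0,0,0.095,0.038,0.0577,-0.17,0,0,0,0.095,0.038,0.0577,-0.21,0,0,0,0.095,0.038,0.0577,-0.25,0,0,0,0.095,0.038,0.0577,-0.27,0,0,0,0.095,0.038,0.0577,-0.27,0,0,0],
  "newtons": 25
}}

```text
time: 3.15
tool_pos: [0.587, 0.1048, 0.0618]
orientation: [-0.0, 1.0, -0.01, -0.003]
force: [0.2, 0.1, 0.8]
opening: 0.0952
```

Request:
{"fn": "arm_command", "kwargs": {
  "plan": [0.06,0,0,0,0,0,0,0.05,0,0,0,0,0,0,0.03,0,0,0,0,0,0,0.03,0,0,0,0,0,0,0.03,0,0,0,0,0,0,0.03,0,0,0,0,0,0,0.03,0,0,0,0,0,0,0.03,0,0,0.005,0,0,0],
  "newtons": 25
}}

```text
time: 4.15
tool_pos: [0.586, 0.1047, 0.0658]
orientation: [-0.0, 1.0, -0.01, -0.004]
force: [-0.6, -0.2, -2.3]
opening: 0.0459
```

Request:
{"fn": "arm_command", "kwargs": {
  "plan": [0.03,0,0,0.04,0,0,0,0.03,0,0,0.09,0,0,0,0.03,0.005,0.03,0.1,0,0,0,0.03,0.012,0.08,0.1,0,0,0,0.03,0.02,0.13,0.1,0,0,0,0.03,0.027,0.18,0.1,0,0,0,0.03,0.033,0.22,0.1,0,0,0,0.03,0.035,0.233,0.09,0,0,0]
}}

```text
time: 5.15
tool_pos: [0.621, 0.3401, 0.156]
orientation: [-0.0, 1.0, -0.009, -0.003]
force: [0.2, -0.5, -2.6]
opening: 0.0457
```

Request:
{"fn": "arm_command", "kwargs": {
  "plan": [0.03,0,0,-0.02,0,0,0,0.03,0,0,-0.05,0,0,0,0.03,0,0,-0.07,0,0,0,0.03,0,0,-0.08,0,0,0,0.03,0,0,-0.085,0,0,0,0.03,0,0,-0.085,0,0,0,0.03,0,0,-0.085,0,0,0,0.03,0,0,-0.085,0,0,0]
}}

```text
time: 6.15
tool_pos: [0.6215, 0.3404, 0.0721]
orientation: [-0.001, 1.0, -0.009, -0.003]
force: [-0.0, -0.2, -2.9]
opening: 0.046
```

Request:
{"fn": "arm_command", "kwargs": {
  "plan": [0.03,0,0,-0.006,0,0,0,0.03,0,0,-0.01,0,0,0,0.03,0,0,-0.011,0,0,0,0.03,0,0,-0.011,0,0,0,0.055,0,0,-0.011,0,0,0,0.065,0,0,-0.011,0,0,0,0.095,0,0,-0.011,0,0,0,0.095,0,0,-0.011,0,0,0]
}}

```text
time: 7.15
tool_pos: [0.6216, 0.3405, 0.0613]
orientation: [-0.001, 1.0, -0.009, -0.003]
force: [-0.2, 0.7, 0.2]
opening: 0.0797
```

Request:
{"fn": "arm_command", "kwargs": {
  "plan": [0.095,0,0,0.03,0,0,0,0.095,0,0,0.08,0,0,0,0.095,0,-0.02,0.13,0,0,0,0.095,-0.01,-0.07,0.16,0,0,0,0.095,-0.015,-0.13,0.16,0,0,0,0.095,-0.02,-0.19,0.16,0,0,0,0.095,-0.025,-0.25,0.16,0,0,0,0.095,-0.027,-0.31,0.16,0,0,0]
}}

```text
time: 8.15
tool_pos: [0.5942, 0.0287, 0.2217]
orientation: [-0.001, 1.0, -0.009, -0.002]
force: [0.1, -0.5, -0.2]
opening: 0.0951
```

Request:
{"fn": "arm_command", "kwargs": {
  "plan": [0.095,0,-0.04,0,0,0,0,0.095,0,-0.058,-0.01,0,0,0,0.095,0,-0.058,-0.05,0,0,0,0.095,0,-0.058,-0.1,0,0,0,0.095,0,-0.058,-0.14,0,0,0,0.095,0,-0.058,-0.159,0,0,0,0.095,0,-0.058,-0.159,0,0,0,0.095,0,-0.058,-0.159,0,0,0]
}}

```text
time: 9.15
tool_pos: [0.5958, -0.0293, 0.0647]
orientation: [-0.001, 1.0, -0.008, -0.0]
force: [-0.6, 0.0, 0.3]
opening: 0.0949
```

Request:
{"fn": "arm_command", "kwargs": {
  "plan": [0.06,0,0,0,0,0,0,0.05,0,0,0,0,0,0,0.03,0,0,0,0,0,0,0.03,0,0,0,0,0,0,0.03,0,0,0,0,0,0,0.03,0,0,0,0,0,0,0.03,0,0,0,0,0,0,0.03,0,0,0.005,0,0,0]
}}

```text
time: 10.15
tool_pos: [0.5949, -0.0291, 0.0687]
orientation: [-0.001, 1.0, -0.008, -0.002]
force: [-0.5, -0.6, -2.5]
opening: 0.0458
```

Request:
{"fn": "arm_command", "kwargs": {
  "plan": [0.03,0,0,0.05,0,0,0,0.03,0,0,0.11,0,0,0,0.03,0,0.01,0.15,0,0,0,0.03,-0.005,0.05,0.15,0,0,0,0.03,-0.015,0.1,0.15,0,0,0,0.03,-0.03,0.155,0.15,0,0,0,0.03,-0.045,0.21,0.15,0,0,0,0.03,-0.06,0.26,0.15,0,0,0]
}}

```text
time: 11.15
tool_pos: [0.5339, 0.2326, 0.2185]
orientation: [-0.001, 1.0, -0.008, -0.002]
force: [1.3, -0.1, -2.4]
opening: 0.0458
```

Request:
{"fn": "arm_command", "kwargs": {
  "plan": [0.03,-0.011,0.05,0,0,0,0,0.03,-0.022,0.087,-0.02,0,0,0,0.03,-0.022,0.087,-0.06,0,0,0,0.03,-0.022,0.087,-0.1,0,0,0,0.03,-0.022,0.087,-0.13,0,0,0,0.03,-0.022,0.087,-0.14,0,0,0,0.03,-0.022,0.087,-0.145,0,0,0,0.03,-0.022,0.087,-0.145,0,0,0]
}}

```text
time: 12.15
tool_pos: [0.5127, 0.3199, 0.0746]
orientation: [-0.001, 1.0, -0.008, -0.001]
force: [0.6, 1.1, -2.2]
opening: 0.046
```

Target z ≈ 0.063; release, then over the spray can.

Request:
{"fn": "arm_command", "kwargs": {
  "plan": [0.03,0,0,-0.006,0,0,0,0.03,0,0,-0.01,0,0,0,0.03,0,0,-0.0115,0,0,0,0.03,0,0,-0.0115,0,0,0,0.055,0,0,-0.0115,0,0,0,0.065,0,0,-0.0115,0,0,0,0.095,0,0,-0.0115,0,0,0,0.095,0,0,-0.0115,0,0,0]
}}

```text
time: 13.15
tool_pos: [0.5128, 0.32, 0.0632]
orientation: [-0.001, 1.0, -0.008, -0.001]
force: [0.8, 0.7, 0.2]
opening: 0.0795
```

Request:
{"fn": "arm_command", "kwargs": {
  "plan": [0.095,0,0,0.03,0,0,0,0.095,0,0,0.08,0,0,0,0.095,0,-0.02,0.13,0,0,0,0.095,0.01,-0.07,0.16,0,0,0,0.095,0.015,-0.13,0.16,0,0,0,0.095,0.02,-0.19,0.16,0,0,0,0.095,0.02,-0.25,0.16,0,0,0,0.095,0.02,-0.29,0.16,0,0,0]
}}

```text
time: 14.15
tool_pos: [0.5326, 0.0276, 0.2234]
orientation: [-0.001, 1.0, -0.009, -0.0]
force: [0.1, -0.1, -0.3]
opening: 0.0951
```

Request:
{"fn": "arm_command", "kwargs": {
  "plan": [0.095,0.0005,0.002,-0.02,0,0,0,0.095,0.0005,0.002,-0.06,0,0,0,0.095,0.0005,0.002,-0.1,0,0,0,0.095,0.0005,0.002,-0.14,0,0,0,0.095,0.0005,0.002,-0.157,0,0,0,0.095,0.0005,0.002,-0.157,0,0,0,0.095,0.0005,0.002,-0.157,0,0,0,0.07,0.0005,0.002,-0.157,0,0,0]
}}

```text
time: 15.15
tool_pos: [0.5345, 0.0296, 0.0684]
orientation: [-0.001, 1.0, -0.009, 0.001]
force: [-0.8, 0.1, 0.8]
opening: 0.0894
```

Request:
{"fn": "arm_command", "kwargs": {
  "plan": [0.06,0,0,0,0,0,0,0.055,0,0,0,0,0,0,0.03,0,0,0,0,0,0,0.03,0,0,0,0,0,0,0.03,0,0,0,0,0,0,0.03,0,0,0,0,0,0,0.03,0,0,0,0,0,0,0.03,0,0,0.005,0,0,0]
}}

```text
time: 16.15
tool_pos: [0.5339, 0.0296, 0.0726]
orientation: [-0.001, 1.0, -0.009, 0.001]
force: [0.0, 0.1, -2.0]
opening: 0.0498
```

Request:
{"fn": "arm_command", "kwargs": {
  "plan": [0.03,0,0,0.05,0,0,0,0.03,-0.005,0.01,0.11,0,0,0,0.03,-0.03,0.04,0.15,0,0,0,0.03,-0.05,0.08,0.15,0,0,0,0.03,-0.07,0.13,0.15,0,0,0,0.03,-0.09,0.18,0.15,0,0,0,0.03,-0.11,0.23,0.15,0,0,0,0.03,-0.129,0.265,0.15,0,0,0]
}}

```text
time: 17.15
tool_pos: [0.4038, 0.2964, 0.2227]
orientation: [-0.001, 1.0, -0.009, 0.001]
force: [0.1, 0.4, -2.4]
opening: 0.0497
```

Request:
{"fn": "arm_command", "kwargs": {
  "plan": [0.03,0,0.006,-0.01,0,0,0,0.03,0,0.007,-0.04,0,0,0,0.03,0,0.007,-0.07,0,0,0,0.03,0,0.007,-0.1,0,0,0,0.03,0,0.007,-0.13,0,0,0,0.03,0,0.007,-0.14,0,0,0,0.03,0,0.007,-0.145,0,0,0,0.03,0,0.007,-0.145,0,0,0]
}}

```text
time: 18.15
tool_pos: [0.4045, 0.3035, 0.0783]
orientation: [-0.001, 1.0, -0.009, 0.001]
force: [-0.3, 0.6, -1.7]
opening: 0.0495
```

Request:
{"fn": "arm_command", "kwargs": {
  "plan": [0.03,0,0,-0.006,0,0,0,0.03,0,0,-0.01,0,0,0,0.03,0,0,-0.0115,0,0,0,0.03,0,0,-0.0115,0,0,0,0.055,0,0,-0.0115,0,0,0,0.065,0,0,-0.0115,0,0,0,0.095,0,0,-0.0115,0,0,0,0.095,0,0,-0.0115,0,0,0]
}}

```text
time: 19.15
tool_pos: [0.4046, 0.3036, 0.0669]
orientation: [-0.002, 1.0, -0.009, 0.001]
force: [-0.5, 0.6, 0.4]
opening: 0.0798
```

Request:
{"fn": "arm_command", "kwargs": {
  "plan": [0.095,0,0,0.03,0,0,0,0.095,0,0,0.08,0,0,0,0.095,0.01,-0.02,0.13,0,0,10,0.095,0.04,-0.07,0.16,0,0,20,0.095,0.08,-0.11,0.18,0,0,30,0.095,0.12,-0.16,0.18,0,0,40,0.095,0.16,-0.21,0.18,0,0,50,0.095,0.19,-0.26,0.18,0,0,60]
}}

```text
time: 20.15
tool_pos: [0.5913, 0.0489, 0.2471]
orientation: [-0.002, 0.869, 0.495, 0.001]
force: [-0.6, -0.1, -0.3]
opening: 0.0952
```

```bash
python3 - <<'E'
from station import env
from h import *
for n in ["top","scene"]:
    p,d=env.grab_frame(n);cv2.imwrite(f"pics/{n}1.png",p[:,:,::-1])
    if n=="top":
        m=env.camera_model("top");P=cloud(m,d);Z=P[...,2]
        roi=np.zeros((480,640),bool);roi[195:350,125:225]=1
        for M in comps(roi&(Z>.08),30):
            X=P[M];print(M.sum(),((X.max(0)+X.min(0))/2).round(4),X.max(0)[2])
        roi[:]=0;roi[215:265,270:320]=1
        M=roi&(Z>.042)&(Z<.06)
        if M.sum()>50: print("trafo",rect(m,M,.048),M.sum())
E
```

```text
1497 [0.5174 0.096  0.5882] 0.6060098243036245
473 [0.6204 0.3403 0.1016] 0.1224204660579189
390 [0.5103 0.3199 0.0947] 0.10892005216868417
480 [0.4019 0.303  0.1075] 0.13470061887270401
```

View pics/scene1.png

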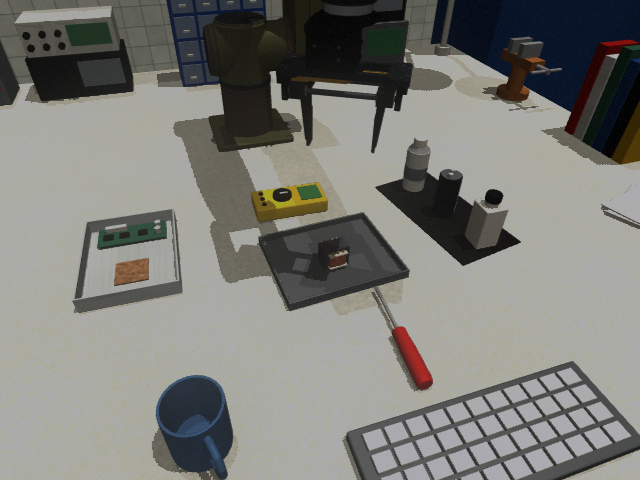

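Request:
{"fn": "arm_command", "kwargs": {
  "plan": [0.095,0.0035,-0.0115,0.03,0,0,10,0.095,0.0035,-0.0115,0.03,0,0,20,0.095,0.0035,-0.0115,0.03,0,0,30,0.095,0.0035,-0.0115,0.03,0,0,33.5,0.095,0.0035,-0.0115,0.03,0,0,33.5,0.095,0.0035,-0.0115,0.03,0,0,33.5,0.095,0.0035,-0.0115,0.03,0,0,33.5,0.095,0.0035,-0.0115,0.03,0,0,33.5]
}}

```text
time: 21.25
tool_pos: [0.5957, 0.0344, 0.2764]
orientation: [-0.001, 0.693, 0.721, -0.0]
force: [0.4, -0.3, 0.6]
opening: 0.0949
```

```bash
python3 - <<'E'
from station import env
from h import *
s=env.get_state();x=rot(s['orientation']).apply([1,0,0]);print(s['tool_pos'],np.degrees(np.arctan2(x[1],x[0])))
m=env.camera_model("wrist");p,d=env.grab_frame("wrist");cv2.imwrite("pics/w1.png",p[:,:,::-1])
P=cloud(m,d);Z=P[...,2]
B=(abs(P[...,0]-.595)<.06)&(abs(P[...,1]-.038)<.06)
for lo,hi in [(.03,.06),(.044,.055)]:
  for M in comps(B&(Z>lo)&(Z<hi),100): print(M.sum(),rect(m,M,.048),P[M].mean(0))
E
```

```text
[0.59570334 0.03440481 0.27636427] 92.26517583620425
2198 (594.6, 37.1, 47.9, 49.9, 4.5) [0.59447705 0.03723416 0.04742444]
1558 (595.7, 37.2, 31.2, 49.9, 4.64) [0.59521561 0.0372917  0.04939733]
```

View pics/w1.png

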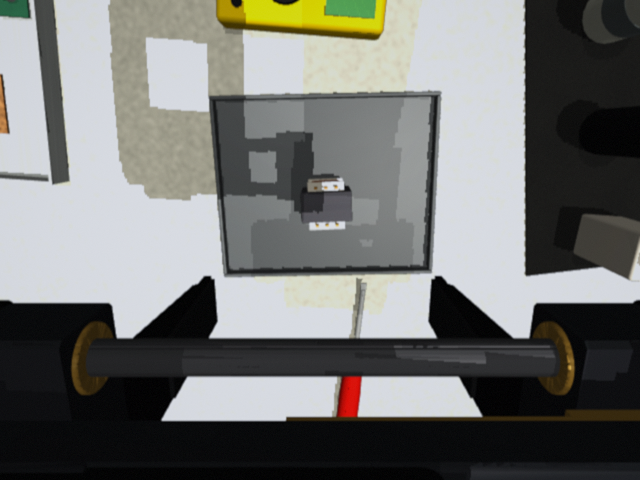

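Request:
{"fn": "arm_command", "kwargs": {
  "plan": [0.095,0,0.0028,-0.04,0,0,2,0.095,0,0.0028,-0.09,0,0,2.2,0.095,0,0.0028,-0.14,0,0,2.2,0.095,0,0.0028,-0.19,0,0,2.2,0.095,0,0.0028,-0.23,0,0,2.2,0.095,0,0.0028,-0.255,0,0,2.2,0.095,0,0.0028,-0.262,0,0,2.2,0.095,0,0.0028,-0.262,0,0,2.2]
}}

```text
time: 22.3
tool_pos: [0.596, 0.0371, 0.0147]
orientation: [-0.001, 0.679, 0.734, -0.0]
force: [-0.2, 0.6, 0.6]
opening: 0.095
```

Request:
{"fn": "arm_command", "kwargs": {
  "plan": [0.07,0,0,0,0,0,0,0.06,0,0,0,0,0,0,0.055,0,0,0,0,0,0,0.03,0,0,0,0,0,0,0.03,0,0,0,0,0,0,0.03,0,0,0,0,0,0,0.03,0,0,0,0,0,0,0.03,0,0,0.005,0,0,0],
  "newtons": 30
}}

```text
time: 23.3
tool_pos: [0.5946, 0.037, 0.0183]
orientation: [-0.002, 0.679, 0.734, -0.001]
force: [-0.1, 0.5, -5.4]
opening: 0.0502
```

Request:
{"fn": "arm_command", "kwargs": {
  "plan": [0.03,0,0,0.05,0,0,0,0.03,0,0,0.11,0,0,-1,0.03,-0.005,-0.03,0.16,0,0,-2,0.03,-0.015,-0.08,0.2,0,0,-3,0.03,-0.03,-0.13,0.24,0,0,-4,0.03,-0.045,-0.18,0.26,0,0,-5,0.03,-0.06,-0.23,0.26,0,0,-6,0.03,-0.07,-0.285,0.26,0,0,-6.3]
}}

```text
time: 24.3
tool_pos: [0.5233, -0.2494, 0.2778]
orientation: [-0.003, 0.718, 0.696, -0.002]
force: [0.4, -0.1, -4.3]
opening: 0.0501
```

Request:
{"fn": "arm_command", "kwargs": {
  "plan": [0.03,-0.01,-0.05,0,0,0,0,0.03,-0.015,-0.07,0,0,0,0,0.03,-0.015,-0.074,0,0,0,0,0.03,-0.015,-0.074,0,0,0,0,0.03,-0.015,-0.074,0,0,0,0,0.03,-0.015,-0.074,0,0,0,0,0.03,-0.015,-0.074,0,0,0,0,0.03,-0.015,-0.074,0,0,0,0]
}}

```text
time: 25.3
tool_pos: [0.5084, -0.3232, 0.2779]
orientation: [-0.002, 0.718, 0.696, -0.002]
force: [0.0, -0.3, -4.5]
opening: 0.0498
```

```bash
python3 - <<'E'
from station import env
from h import *
s=env.get_state();x=rot(s['orientation']).apply([1,0,0]);print(s['tool_pos'],np.degrees(np.arctan2(x[1],x[0])))
m=env.camera_model("wrist");p,d=env.grab_frame("wrist");cv2.imwrite("pics/w2.png",p[:,:,::-1])
hsv=cv2.cvtColor(p,cv2.COLOR_RGB2HSV)
P=cloud(m,d);Z=P[...,2]
B=(abs(P[...,0]-.51)<.06)&(abs(P[...,1]+.32)<.06)&(hsv[...,0]<18)&(hsv[...,1]>90)&(Z<.03)
M=max(comps(B,100),key=lambda a:a.sum()); print(M.sum(),rect(m,M,.006),P[M].mean(0))
E
```

```text
[ 0.50841877 -0.32315737  0.27788875] 88.18546522643953
2731 (509.0, -323.1, 57.3, 55.9, 88.17) [ 0.50834634 -0.32304881  0.00748769]
```

View pics/w2.png

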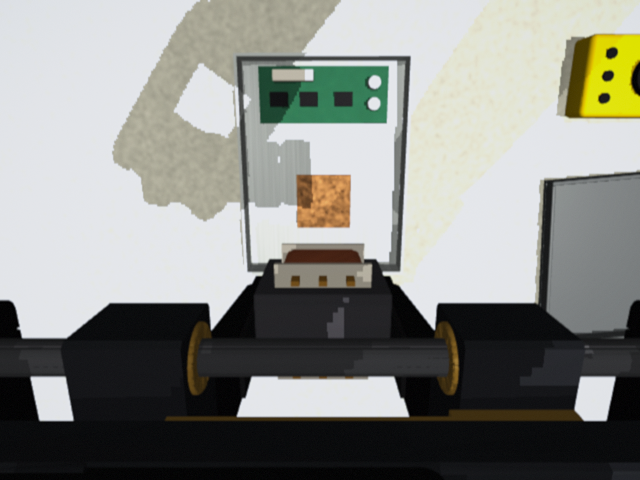

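Request:
{"fn": "arm_command", "kwargs": {
  "plan": [0.03,0.0005,0,-0.05,0,0,0,0.03,0.0005,0,-0.1,0,0,0,0.03,0.0005,0,-0.15,0,0,0,0.03,0.0005,0,-0.19,0,0,0,0.03,0.0005,0,-0.22,0,0,0,0.03,0.0005,0,-0.24,0,0,0,0.03,0.0005,0,-0.248,0,0,0,0.03,0.0005,0,-0.248,0,0,0]
}}

```text
time: 26.35
tool_pos: [0.5092, -0.3235, 0.0302]
orientation: [-0.002, 0.718, 0.696, -0.002]
force: [0.8, -0.1, -3.9]
opening: 0.0498
```

Request:
{"fn": "arm_command", "kwargs": {
  "plan": [0.03,0,0,-0.006,0,0,0,0.03,0,0,-0.01,0,0,0,0.03,0,0,-0.012,0,0,0,0.03,0,0,-0.0135,0,0,0,0.03,0,0,-0.0135,0,0,0,0.03,0,0,-0.0135,0,0,0,0.03,0,0,-0.0135,0,0,0,0.03,0,0,-0.0135,0,0,0]
}}

```text
time: 27.35
tool_pos: [0.5093, -0.3236, 0.0168]
orientation: [-0.002, 0.718, 0.696, -0.002]
force: [0.0, 0.3, -4.6]
opening: 0.05
```

Not yet touching; a little lower, then release and rise.

Request:
{"fn": "arm_command", "kwargs": {
  "plan": [0.03,0,0,-0.001,0,0,0,0.03,0,0,-0.0015,0,0,0,0.03,0,0,-0.0015,0,0,0,0.03,0,0,-0.0015,0,0,0,0.055,0,0,-0.001,0,0,0,0.065,0,0,-0.001,0,0,0,0.09,0,0,-0.001,0,0,0,0.09,0,0,-0.001,0,0,0]
}}

```text
time: 28.35
tool_pos: [0.5094, -0.3237, 0.0158]
orientation: [-0.002, 0.718, 0.696, -0.002]
force: [0.2, 0.1, -0.9]
opening: 0.0797
```

Request:
{"fn": "arm_command", "kwargs": {
  "plan": [0.09,0,0,0,0,0,0,0.09,0,0,0.02,0,0,0,0.095,0,0,0.06,0,0,0,0.095,0,0,0.12,0,0,0,0.095,0,0,0.18,0,0,0,0.095,0,0,0.23,0,0,0,0.095,0,0,0.26,0,0,0,0.095,0,0,0.26,0,0,0]
}}

```text
time: 29.35
tool_pos: [0.5107, -0.3246, 0.2812]
orientation: [0.002, 0.718, 0.696, -0.001]
force: [-0.2, -0.0, 0.4]
opening: 0.0951
```

```bash
python3 - <<'E'
from station import env
from h import *
s=env.get_state();x=rot(s['orientation']).apply([1,0,0]);print(s['tool_pos'],np.degrees(np.arctan2(x[1],x[0])))
m=env.camera_model("wrist");p,d=env.grab_frame("wrist");cv2.imwrite("pics/w3.png",p[:,:,::-1])
hsv=cv2.cvtColor(p,cv2.COLOR_RGB2HSV)
P=cloud(m,d);Z=P[...,2]
B=(abs(P[...,0]-.51)<.05)&(abs(P[...,1]+.32)<.05)
for M in comps(B&(Z>.046)&(Z<.057),100): print(M.sum(),rect(m,M,.05),P[M].mean(0))
E
```

```text
[ 0.51065461 -0.32459332  0.28117798] 88.18073796899598
1520 (509.1, -324.7, 50.3, 32.2, 86.47) [ 0.50854472 -0.32448222  0.05141312]
```

View pics/w3.png

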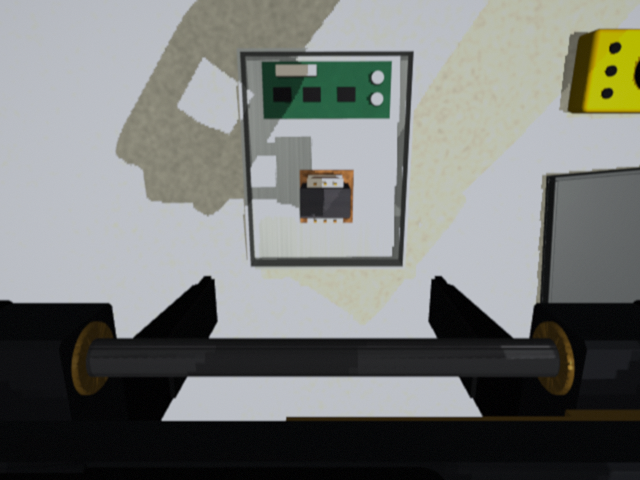

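Request:
{"fn": "arm_command", "kwargs": {
  "plan": [0.095,0.01,0.05,0,0,0,-10,0.095,0.02,0.11,0,0,0,-20,0.095,0.03,0.17,0,0,0,-30,0.095,0.04,0.23,0,0,0,-40,0.095,0.05,0.29,0,0,0,-50,0.095,0.06,0.35,0,0,0,-60,0.095,0.07,0.41,0,0,0,-70,0.095,0.08,0.47,0,0,0,-80]
}}

```text
time: 30.4
tool_pos: [0.587, 0.1365, 0.2754]
orientation: [-0.001, 0.997, 0.073, -0.003]
force: [0.5, -0.6, -0.5]
opening: 0.0952
```

Request:
{"fn": "arm_command", "kwargs": {
  "plan": [0.095,0.01,0.06,0,0,0,-5,0.095,0.02,0.12,-0.02,0,0,-8,0.095,0.03,0.18,-0.04,0,0,-9,0.095,0.033,0.197,-0.06,0,0,-9,0.095,0.033,0.197,-0.08,0,0,-9,0.095,0.033,0.197,-0.08,0,0,-9,0.095,0.033,0.197,-0.08,0,0,-9,0.095,0.033,0.197,-0.08,0,0,-9]
}}

```text
time: 31.4
tool_pos: [0.6209, 0.3326, 0.1973]
orientation: [-0.002, 1.0, -0.006, -0.001]
force: [0.6, -0.3, 0.2]
opening: 0.0949
```

```bash
cat > st.py <<'E'
from station import env
from h import *
import sys
s=env.get_state();x=rot(s['orientation']).apply([1,0,0]);z=rot(s['orientation']).apply([0,0,1]);print(s['tool_pos'].round(4),"yaw",np.degrees(np.arctan2(x[1],x[0])).round(2),"tilt",z.round(4))
t=np.array([float(a) for a in sys.argv[1:4]]);print("delta",(t-s['tool_pos']).round(4))
E
python3 st.py .6216 .3405 .0613
```

```text
[0.6209 0.3326 0.1973] yaw -0.7 tilt [-0.0027  0.0031 -1.    ]
delta [ 0.0007  0.0079 -0.136 ]
```

Request:
{"fn": "arm_command", "kwargs": {
  "plan": [0.095,0.0005,0.008,-0.02,0,0,-0.4,0.095,0.0005,0.008,-0.05,0,0,-0.4,0.095,0.0005,0.008,-0.09,0,0,-0.4,0.095,0.0005,0.008,-0.12,0,0,-0.4,0.095,0.0005,0.008,-0.135,0,0,-0.4,0.095,0.0005,0.008,-0.136,0,0,-0.4,0.095,0.0005,0.008,-0.136,0,0,-0.4,0.095,0.0005,0.008,-0.136,0,0,-0.4]
}}

```text
time: 32.4
tool_pos: [0.6225, 0.3411, 0.0634]
orientation: [-0.002, 1.0, -0.01, 0.0]
force: [0.2, -0.5, -0.6]
opening: 0.095
```

Request:
{"fn": "arm_command", "kwargs": {
  "plan": [0.06,0,0,0,0,0,0,0.05,0,0,0,0,0,0,0.03,0,0,0,0,0,0,0.03,0,0,0,0,0,0,0.03,0,0,0,0,0,0,0.03,0,0,0,0,0,0,0.03,0,0,0,0,0,0,0.03,0,0,0.005,0,0,0],
  "newtons": 25
}}

```text
time: 33.4
tool_pos: [0.6217, 0.3407, 0.0673]
orientation: [-0.002, 1.0, -0.01, -0.001]
force: [-0.2, -0.7, -2.7]
opening: 0.0456
```

Request:
{"fn": "arm_command", "kwargs": {
  "plan": [0.03,0,0,0.05,0,0,0,0.03,0,0,0.1,0,0,0,0.03,-0.005,-0.03,0.12,0,0,0,0.03,-0.012,-0.08,0.12,0,0,0,0.03,-0.02,-0.13,0.12,0,0,0,0.03,-0.027,-0.18,0.12,0,0,0,0.03,-0.033,-0.22,0.12,0,0,0,0.03,-0.034,-0.236,0.1,0,0,0]
}}

```text
time: 34.4
tool_pos: [0.5887, 0.103, 0.1689]
orientation: [-0.002, 1.0, -0.011, 0.001]
force: [0.2, -0.3, -1.9]
opening: 0.0456
```

Request:
{"fn": "arm_command", "kwargs": {
  "plan": [0.03,0,0,-0.02,0,0,0,0.03,0,0,-0.05,0,0,0,0.03,0,0,-0.07,0,0,0,0.03,0,0,-0.08,0,0,0,0.03,0,0,-0.09,0,0,0,0.03,0,0,-0.09,0,0,0,0.03,0,0,-0.09,0,0,0,0.03,0,0,-0.09,0,0,0]
}}

```text
time: 35.4
tool_pos: [0.5895, 0.103, 0.0799]
orientation: [-0.002, 1.0, -0.011, 0.002]
force: [0.8, -0.7, -2.4]
opening: 0.0458
```

```bash
python3 st.py .5875 .1047 .064
```

```text
[0.5895 0.103  0.0799] yaw -1.22 tilt [ 0.0044  0.004  -1.    ]
delta [-0.002   0.0017 -0.0159]
```

Request:
{"fn": "arm_command", "kwargs": {
  "plan": [0.03,-0.002,0.0017,-0.008,0,0,0,0.03,-0.002,0.0017,-0.013,0,0,0,0.03,-0.002,0.0017,-0.016,0,0,0,0.03,-0.002,0.0017,-0.016,0,0,0,0.055,-0.002,0.0017,-0.016,0,0,0,0.065,-0.002,0.0017,-0.016,0,0,0,0.095,-0.002,0.0017,-0.016,0,0,0,0.095,-0.002,0.0017,-0.016,0,0,0]
}}

```text
time: 36.4
tool_pos: [0.5875, 0.1047, 0.064]
orientation: [-0.002, 1.0, -0.011, 0.002]
force: [-0.4, -0.0, 0.5]
opening: 0.0792
```

Request:
{"fn": "arm_command", "kwargs": {
  "plan": [0.095,0,0,0.03,0,0,0,0.095,0,0,0.08,0,0,0,0.095,0,0.02,0.13,0,0,0,0.095,-0.02,0.07,0.14,0,0,0,0.095,-0.04,0.12,0.14,0,0,0,0.095,-0.06,0.17,0.14,0,0,0,0.095,-0.072,0.21,0.14,0,0,0,0.095,-0.075,0.215,0.14,0,0,0]
}}

```text
time: 37.4
tool_pos: [0.5116, 0.3218, 0.204]
orientation: [-0.002, 1.0, -0.009, 0.002]
force: [0.9, -0.1, 0.4]
opening: 0.095
```

```bash
python3 st.py .5128 .320 .0632
```

```text
[0.5116 0.3218 0.204 ] yaw -1.03 tilt [ 0.0047  0.0041 -1.    ]
delta [ 0.0012 -0.0018 -0.1408]
```

Request:
{"fn": "arm_command", "kwargs": {
  "plan": [0.095,0.001,-0.002,-0.02,0,0,0,0.095,0.001,-0.002,-0.05,0,0,0,0.095,0.001,-0.002,-0.09,0,0,0,0.095,0.001,-0.002,-0.12,0,0,0,0.095,0.001,-0.002,-0.14,0,0,0,0.095,0.001,-0.002,-0.141,0,0,0,0.095,0.001,-0.002,-0.141,0,0,0,0.08,0.001,-0.002,-0.141,0,0,0]
}}

```text
time: 38.4
tool_pos: [0.5137, 0.3203, 0.0648]
orientation: [-0.003, 1.0, -0.009, 0.004]
force: [0.4, -0.3, 0.5]
opening: 0.0896
```

Request:
{"fn": "arm_command", "kwargs": {
  "plan": [0.06,0,0,0,0,0,0,0.05,0,0,0,0,0,0,0.03,0,0,0,0,0,0,0.03,0,0,0,0,0,0,0.03,0,0,0,0,0,0,0.03,0,0,0,0,0,0,0.03,0,0,0,0,0,0,0.03,0,0,0.005,0,0,0]
}}

```text
time: 39.4
tool_pos: [0.5131, 0.3198, 0.0689]
orientation: [-0.002, 1.0, -0.009, 0.003]
force: [-0.3, -0.4, -2.0]
opening: 0.0459
```

Request:
{"fn": "arm_command", "kwargs": {
  "plan": [0.03,0,0,0.05,0,0,0,0.03,0,0,0.11,0,0,0,0.03,0,-0.01,0.15,0,0,0,0.03,0.005,-0.05,0.15,0,0,0,0.03,0.015,-0.1,0.15,0,0,0,0.03,0.03,-0.155,0.15,0,0,0,0.03,0.045,-0.21,0.15,0,0,0,0.03,0.06,-0.26,0.15,0,0,0]
}}

```text
time: 40.4
tool_pos: [0.5732, 0.0579, 0.2188]
orientation: [-0.002, 1.0, -0.009, 0.003]
force: [-0.1, 0.5, -1.9]
opening: 0.0457
```

Request:
{"fn": "arm_command", "kwargs": {
  "plan": [0.03,0.011,-0.05,0,0,0,0,0.03,0.02,-0.087,-0.02,0,0,0,0.03,0.02,-0.087,-0.06,0,0,0,0.03,0.02,-0.087,-0.1,0,0,0,0.03,0.02,-0.087,-0.13,0,0,0,0.03,0.02,-0.087,-0.14,0,0,0,0.03,0.02,-0.087,-0.142,0,0,0,0.03,0.02,-0.087,-0.142,0,0,0]
}}

```text
time: 41.4
tool_pos: [0.5944, -0.0293, 0.0784]
orientation: [-0.002, 1.0, -0.009, 0.004]
force: [-0.6, -0.4, -2.1]
opening: 0.0455
```

```bash
python3 st.py .595 -.029 .0655
```

```text
[ 0.5944 -0.0293  0.0784] yaw -1.04 tilt [ 0.0089  0.004  -1.    ]
delta [ 0.0006  0.0003 -0.0129]
```

Request:
{"fn": "arm_command", "kwargs": {
  "plan": [0.03,0.0005,0,-0.006,0,0,0,0.03,0.0005,0,-0.01,0,0,0,0.03,0.0005,0,-0.0125,0,0,0,0.03,0.0005,0,-0.013,0,0,0,0.055,0.0005,0,-0.013,0,0,0,0.065,0.0005,0,-0.013,0,0,0,0.095,0.0005,0,-0.013,0,0,0,0.095,0.0005,0,-0.013,0,0,0]
}}

```text
time: 42.4
tool_pos: [0.595, -0.0293, 0.0655]
orientation: [-0.002, 1.0, -0.009, 0.005]
force: [-0.4, 0.1, -0.5]
opening: 0.0797
```

Request:
{"fn": "arm_command", "kwargs": {
  "plan": [0.095,0,0,0.03,0,0,0,0.095,0,0,0.08,0,0,0,0.095,-0.02,0.02,0.13,0,0.5,0,0.095,-0.05,0.06,0.15,0,0.5,0,0.095,-0.08,0.11,0.15,0,0.5,0,0.095,-0.11,0.16,0.15,0,0.5,0,0.095,-0.14,0.21,0.15,0,0.5,0,0.095,-0.17,0.26,0.15,0,0.5,0]
}}

```text
time: 43.4
tool_pos: [0.4239, 0.2321, 0.2158]
orientation: [-0.002, 1.0, -0.009, 0.001]
force: [0.7, 0.2, 0.5]
opening: 0.0949
```

Request:
{"fn": "arm_command", "kwargs": {
  "plan": [0.095,-0.01,0.03,0,0,0,0,0.095,-0.02,0.06,0,0,0,0,0.095,-0.021,0.072,0,0,0,0,0.095,-0.021,0.072,0,0,0,0,0.095,-0.021,0.072,0,0,0,0,0.095,-0.021,0.072,0,0,0,0,0.095,-0.021,0.072,0,0,0,0,0.095,-0.021,0.072,0,0,0,0]
}}

```text
time: 44.4
tool_pos: [0.4031, 0.3038, 0.2159]
orientation: [-0.002, 1.0, -0.01, 0.001]
force: [-0.3, -0.2, -0.4]
opening: 0.0953
```

```bash
python3 st.py .4046 .3036 .0669
```

```text
[0.4031 0.3038 0.2159] yaw -1.1 tilt [ 0.0015  0.0044 -1.    ]
delta [ 0.0015 -0.0002 -0.149 ]
```

Request:
{"fn": "arm_command", "kwargs": {
  "plan": [0.095,0.001,0,-0.02,0,0,0,0.095,0.001,0,-0.06,0,0,0,0.095,0.001,0,-0.1,0,0,0,0.095,0.001,0,-0.13,0,0,0,0.095,0.001,0,-0.148,0,0,0,0.095,0.001,0,-0.149,0,0,0,0.095,0.001,0,-0.149,0,0,0,0.08,0.001,0,-0.149,0,0,0]
}}

```text
time: 45.4
tool_pos: [0.4051, 0.3044, 0.0684]
orientation: [-0.003, 1.0, -0.01, 0.002]
force: [0.4, 0.4, -0.1]
opening: 0.0894
```

Request:
{"fn": "arm_command", "kwargs": {
  "plan": [0.06,0,0,0,0,0,0,0.055,0,0,0,0,0,0,0.03,0,0,0,0,0,0,0.03,0,0,0,0,0,0,0.03,0,0,0,0,0,0,0.03,0,0,0,0,0,0,0.03,0,0,0,0,0,0,0.03,0,0,0.005,0,0,0]
}}

```text
time: 46.4
tool_pos: [0.4045, 0.304, 0.0727]
orientation: [-0.002, 1.0, -0.01, 0.001]
force: [-0.3, 0.5, -1.8]
opening: 0.0499
```

Request:
{"fn": "arm_command", "kwargs": {
  "plan": [0.03,0,0,0.05,0,0,0,0.03,0.005,-0.01,0.11,0,0,0,0.03,0.03,-0.04,0.15,0,0,0,0.03,0.05,-0.08,0.15,0,0,0,0.03,0.07,-0.13,0.15,0,0,0,0.03,0.09,-0.18,0.15,0,0,0,0.03,0.11,-0.23,0.15,0,0,0,0.03,0.1295,-0.267,0.15,0,0,0]
}}

```text
time: 47.4
tool_pos: [0.5344, 0.0349, 0.2227]
orientation: [-0.002, 1.0, -0.01, 0.001]
force: [0.5, -0.1, -1.9]
opening: 0.0499
```

Request:
{"fn": "arm_command", "kwargs": {
  "plan": [0.03,0,-0.006,-0.01,0,0,0,0.03,0,-0.006,-0.04,0,0,0,0.03,0,-0.006,-0.07,0,0,0,0.03,0,-0.006,-0.1,0,0,0,0.03,0,-0.006,-0.13,0,0,0,0.03,0,-0.006,-0.14,0,0,0,0.03,0,-0.006,-0.142,0,0,0,0.03,0,-0.006,-0.142,0,0,0]
}}

```text
time: 48.4
tool_pos: [0.5352, 0.029, 0.0819]
orientation: [-0.002, 1.0, -0.01, 0.002]
force: [0.3, -0.1, -1.0]
opening: 0.0498
```

```bash
python3 st.py .534 .030 .0692
```

```text
[0.5352 0.029  0.0819] yaw -1.16 tilt [ 0.0049  0.0046 -1.    ]
delta [-0.0012  0.001  -0.0127]
```

Lower, release, rise, then move aside to the original observing pose for a check.

Request:
{"fn": "arm_command", "kwargs": {
  "plan": [0.03,-0.001,0.001,-0.006,0,0,0,0.03,-0.001,0.001,-0.01,0,0,0,0.03,-0.001,0.001,-0.0125,0,0,0,0.03,-0.001,0.001,-0.013,0,0,0,0.055,-0.001,0.001,-0.013,0,0,0,0.065,-0.001,0.001,-0.013,0,0,0,0.095,-0.001,0.001,-0.013,0,0,0,0.095,-0.001,0.001,-0.013,0,0,0]
}}

```text
time: 49.4
tool_pos: [0.5343, 0.03, 0.069]
orientation: [-0.002, 1.0, -0.01, 0.003]
force: [0.8, 0.0, 0.9]
opening: 0.0793
```

Request:
{"fn": "arm_command", "kwargs": {
  "plan": [0.095,0,0,0.02,0,0,0,0.095,0,0,0.06,0,0,0,0.095,0,0,0.12,0,0,0,0.095,0.005,0.005,0.18,0,0,0,0.095,0.01,0.01,0.23,0,0,0,0.095,0.016,0.016,0.264,0,0,0,0.095,0.016,0.016,0.264,0,0,0,0.095,0.016,0.016,0.264,0,0,0]
}}

```text
time: 50.4
tool_pos: [0.5498, 0.0459, 0.3325]
orientation: [-0.002, 1.0, -0.01, 0.002]
force: [-0.1, -0.2, -1.4]
opening: 0.0948
```

```bash
python3 - <<'E'
from station import env
from h import *
s=env.get_state();print(s['tool_pos'],s['force'])
m=env.camera_model("wrist")
p,d=env.grab_frame("wrist");cv2.imwrite("pics/w4.png",p[:,:,::-1]);P=cloud(m,d);Z=P[...,2]
B=(abs(P[...,0]-.58)<.09)&(abs(P[...,1]-.038)<.11)
for lo,hi in [(.098,.109),(.11,.125),(.122,.14)]:
    for M in comps(B&(Z>lo)&(Z<hi),300):
        X=P[M];print(lo,hi,M.sum(),((X.max(0)+X.min(0))/2).round(4))
E
```

```text
[0.54979371 0.04594289 0.33245596] [-0.11696904 -0.1629055  -1.43638629]
0.098 0.109 747 [0.5344 0.0288 0.1036]
0.098 0.109 1260 [ 0.5952 -0.0307  0.1026]
0.11 0.125 849 [0.5881 0.1026 0.1161]
0.11 0.125 310 [0.5347 0.0309 0.1175]
0.122 0.14 739 [0.534  0.0291 0.1273]
```

View pics/w4.png

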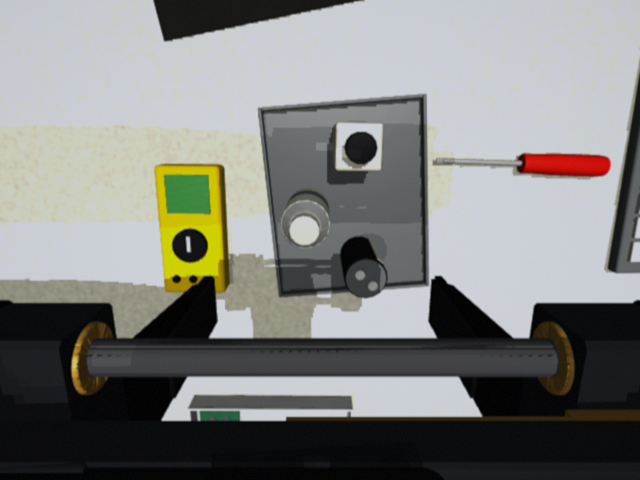

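```bash
python3 - <<'E'
from station import env
from h import *
m=env.camera_model("top");p,d=env.grab_frame("top");P=cloud(m,d);Z=P[...,2]
B=(abs(P[...,0]-.508)<.05)&(abs(P[...,1]+.322)<.05)&(Z>.044)&(Z<.06)
print("trafo",rect(m,max(comps(B),key=lambda a:a.sum()),.05))
print(env.get_state()['joint_vel'].round(3)); env.hand_in()
E
```

```text
trafo (507.0, -322.5, 51.1, 47.5, 85.6)
[ 0.     0.006  0.004 -0.001 -0.     0.002]
the job is handed in; nothing more can be done
```

I moved the three tall things to the mat, set the transformer on the cork pad, and put each tall thing back where it started. I handed the job in at about 50 s of the 134 s; no verdict came back.

- **Tall things:** in the last wrist picture, taken from the same pose as the first, all three stand upright. Each is within about 1.5 mm of where I first measured it.
- **Transformer:** it is released on the pad, about 1.5 mm off centre. The wrist view shows it about 2° off square; the top view, at about 2.3 mm per pixel, shows 2–3°. The limits are 12 mm and 0.17 rad (about 10°).
- **Bystanders:** the multimeter and screwdriver look unmoved in that last picture, but I did not measure them.
- **Disagreements:** the top and wrist cameras differed by up to 2.5 mm in x, about the stated calibration error. The last move ended with −1.4 N on the wrist in z with the gripper empty in free air. I took that as left over from the motion.

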